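# Slide a mallet head between the open vice jaws up to the stop

## Robot

A 6-joint arm with a two-finger parallel gripper is mounted at the origin on the work surface. World frame = base frame: x ahead of the robot, y to its left, z up, the work surface at z = 0. Lengths are in m, angles in rad, forces in N, time in s.
With the tool pointing down it reaches from about 0.2 to 0.875 m from the base axis. Payload 3.4 kg.
Tool frame: the origin (TCP) lies at the very end of the fingers, on their centre line; the grasp point (between the pads) lies 19 mm behind it; z points along the fingers, y is the line along which they close (so a half turn about z gives the same grasp; the last joint's range is limited). The gripper opens to 94 mm and grips with 3 to 60 N. Pads are 16 mm wide; open, the fingers measure 119 mm over their backs; the gripper's body (75 mm by 177 mm) begins 78 mm behind the grasp point.
Start: joints at [-1.309, 0.276, 1.505, -0, 1.361, -0.121], TCP at [0.215, -0.533, 0.205] pointing down, gripper open.
Joint ranges: [-2.89, 2.89], [-0.75, 2.08], [0.22, 2.7], [-1.18, 4.32], [0.11, 2.71], [-2.7, 2.7]. Speed limits (rad/s): [2.57, 2.57, 3.14, 3.14, 3.14, 3.14].

## Interface

Orientations are given as a unit quaternion [w, x, y, z].
In Python, from workcell import read_state, eyes, r, find_in, mark_of gives the robot as it stands.
- The arm moves only by the tool move_arm, never from a script. Its argument "deltas" is a list of rows, each an object of numbers: "jaw": the opening, from 0 (shut) to 1 (fully open); "tx", "ty", "tz": the shift along the tool's x, y, z in mm; "twist": the turn about the tool's z in degrees. In form: [{"jaw": .., "tx": .., "ty": .., "tz": .., "twist": ..}, ...]. A call has 1 to 12 rows; each row shifts and turns the commanded pose from where the row before left it, along the tool's axes as they then stand; what a row does not reach is not made up. A row lasts 1/12 s, in which the tool goes at most 41.7 mm and 7.16 degrees, less where a joint would pass 70% of its speed; a pose out of reach is approached as far as the arm can. A call with a gripper value outside its range is refused whole. The fingers move at their own pace and stop on an object; the grip force is fixed at half the most. Time passes only in rows, so rows that do not move let the fingers close. It gives the time, the measured TCP pose, the force, the opening and the grip force at its end, in the units of the state.
- read_state(): the state, without advancing time (a new reading comes with each control period).
- eyes.capture(name): name is "side" or "top" or "wrist"; returns a dict with "pixels" (384x512x3 uint8, blue, green, red), "K" (3x3 intrinsics, pixels), "dist" ([k1, k2, p1, p2, k3] as OpenCV has them; the pictures are not rectified), "world_to_cam" (4x4, takes a point from world to camera coordinates); the wrist camera has in their place "hand_eye" (4x4, takes a point from camera to tool coordinates, whose origin is the TCP and whose axes are the flange's). Camera axes: x right, y down, z forward; pixel columns grow to the right and rows downward; lengths in m; the calibration is good to about 2 mm. A picture is of the moment at which its call begins: read the wrist's pose just before it. There is no depth.
- r.finish_job(): hands the job in; it is judged then, once.
Trained networks look in the newest picture that a camera, given by its name, has taken for a name from the list of things; names that differ only in an ending like _2 or _b are one class to them, and where a whole thing is asked for, a point or a joint stands for the part that bears it (a point fixed in the world has none). Each returns a list of dicts, best first, with "score" (0 to 1); they miss things now and then, are a little off and sometimes report something else, mostly with a low value. They report only what shows in the picture. A call takes as long as a camera call. They do not tell look-alikes from the thing itself.
- find_in(camera, thing): "centre" ([x, y, z] in m, in world coordinates, good to about 4 mm: the middle of the surface that is visible of it).
- mark_of(camera, thing): "centre" ([x, y, z] in m, in world coordinates, good to about 4 mm: a listed point, or the origin of a listed thing).
The state is a dict: "clock": time; "joint_positions": joint angles; "qd": joint speeds; "joint_torque": joint torques, N m; "tcp_pos": TCP position; "ee_rot": TCP orientation; "wrist_force": force on the tool from outside, world axes, zero at the start; "torque": the same for the moment, N m; "gripper_width": finger opening in m; "grip_force": force on a finger pad.
Only numpy, scipy, OpenCV 4.12 (cv2) and the standard library are available. Lean on these libraries where they do the work, as an engineer would, in place of code of your own. Each camera call takes 0.05 s, during which the arm holds its last target. There are 200 camera calls.

## Task

Push the wooden mallet head along the bench, end first, in between the two open jaws of the low vice and on until its leading end butts against the steel stop behind them, so it sticks out of the jaws on both sides ready for its mortise to be cleaned out. Only push it, with the fingers against its outside: never take it between the fingers, pick it up or tip it. Leave all the other things lying on the bench where they are.

Things in the scene. Friction and masses are not known exactly. Their poses are not given: they have to be found in the camera images.
- mallet_head: The mallet head: a plain pale hardwood block lying flat, 130 long (its x) x 60 wide (its y) x 40 mm high, 0.2 to 0.4 kg, with a rectangular hole (mortise) 30 x 14 mm through the middle of its top. Both ends and both long sides are alike; either end may lead. Origin: centre of its underside, z up. It starts to the robot's right of the vice, askew and off the line of the gap.
- vice: Low dark steel vice, cannot move: two parallel upright jaws, 60 deep along the gap (x -30 to 30), 30 thick, 45 mm high, either side of a clear 65 mm gap (inner faces y = +/-32.5); the gap's floor is the bench. Origin: on the bench, mid-gap; x along the gap from mouth to stop, z up. Outside the jaws, bolted flanges up to 16 mm high reach y = +/-87. Head home: its centre at this origin.
- vice_mouth (a point): Middle of the open mouth of the gap, level with the jaws' tops, at vice (-30, 0, 45) mm. The mouth's inner jaw corners are rounded, 8 mm radius. A head that is home has its rear end 35 mm outside the mouth.
- vice_stop (a point): Point on the face of the stop, at vice (65, 0, 20) mm: a fixed upright steel plate across the line of the gap, 80 mm wide, 38 mm high, 12 mm thick, 35 mm beyond the jaws. Its face looks back through the gap (to -x of the vice).
- vice_screw (a point): Middle of the fixed cross bar on the vice's screw, at vice (0, -117.5, 26) mm, outside the jaw away from the robot. The bar lies along the gap direction, 106 mm long over its end balls; screw and bar stand up to 41 mm above the bench. Nothing to operate.
- mallet_handle: Bystander: loose wooden mallet handle, about 250 x 30 x 22 mm, lying flat. Origin: underside, near the middle; x along it.
- offcut: Bystander: small plain wooden offcut without a hole, 70 x 45 x 30 mm (not the mallet head). Origin: centre of its underside.
- tin: Bystander: plain metal tin, 56 mm in diameter, 60 mm high, upright. Origin: centre of its underside.
- hammer: Bystander: hammer lying on the bench. Origin: on its underside; x along the handle towards the hammer's head.
- wrench: Bystander: flat wrench lying on the bench. Origin: on its underside; x along it.
- screwdriver: Bystander: screwdriver lying on the bench. Origin: on its underside; x along it towards the tip.
- screw_jar: Bystander: glass jar with a metal lid, 64 mm in diameter, 85 mm high, upright. Origin: centre of its underside.
Mind the look-alikes: they are no part of the job. What is shaped like the mallet_head but green or purple is not meant.

How it is judged:
At the end, for the whole second after the job is handed in: The mallet head lies flat and at rest between the jaws, lengthwise along the gap (within 0.12 rad), its centre within 6 mm sideways of the middle of the gap and no more than 6 mm short of where it rests against the stop (x of mallet_head in the frame of vice between -0.006 and 0.004 m and y of mallet_head in the frame of vice between -0.006 and 0.006 m and angle between the x axis of mallet_head and the x axis of vice, either way round below 0.12 rad and height (world z) of mallet_head below 0.004 m and angle between mallet_head's own z axis and vertical below 0.05 rad and linear speed of mallet_head below 0.01 m/s); the robot touches nothing.
It fails at once if the mallet head is taken between the fingers (the point between the finger pads comes inside the head's outline, below 45 mm) (x of the grasp point in the frame of mallet_head between -0.062 and 0.062 m and y of the grasp point in the frame of mallet_head between -0.027 and 0.027 m and z of the grasp point in the frame of mallet_head below 0.045 m).
It fails at once if the mallet head is lifted off the bench (more than 12 mm) or tipped (more than 0.2 rad) (height (world z) of mallet_head above 0.012 m or angle between mallet_head's own z axis and vertical above 0.2 rad).
It fails at once if another loose thing on the bench is moved by more than 20 mm (distance of any of mallet_handle, offcut, tin, hammer, wrench, screwdriver, screw_jar from where it was at the start of the episode above 0.02 m).
It also fails if it takes over 64 s, if anything falls off the work surface, if the arm or the gripper's body presses on something with over 40 N, if the wrist force passes 120 N, or if a joint passes its speed limit or range.

## Working session

There is one attempt and no reset: what is moved stays moved. The work goes in short steps, Python scripts to look and compute and a tool call to move; the robot and the scene stay as the last step left them, time stands still between calls to the robot, and variables do not carry over. Pictures are saved under pics/ and viewed, at most 10 in all, crops included, and the job is handed in when it is done.

Besides the shell and the picture viewer there is one more tool, called after "Emit:" in YAML: its name, and indented under it one key for each argument. move_arm: Moves the arm, as the interface text tells. Its arguments: {"type":"object","properties":{"deltas":{"type":"array"}},"required":["deltas"]}

```bash
mkdir -p pics; cat > h.py <<'E'
import numpy as np, cv2
from workcell import read_state, eyes, r, find_in, mark_of
E
python3 - <<'E'
from h import *
s=read_state(); print(s['clock'],s['tcp_pos'],s['ee_rot'],s['gripper_width'])
for c in ['top','side']:
    im=eyes.capture(c); cv2.imwrite(f'pics/{c}1.png',im['pixels'])
    def px(p):
        T=im['world_to_cam']; q=cv2.projectPoints(np.array([p],float),cv2.Rodrigues(T[:3,:3])[0],T[:3,3],im['K'],np.array(im['dist'],float))[0]; return q.ravel().round().astype(int)
    for n in ['mallet_head','vice','vice_mouth','vice_stop','vice_screw']:
        for d in mark_of(c,n)[:3]: print(c,n,np.round(d['centre'],3),round(d['score'],2),px(d['centre']))
    for n in ['mallet_handle','offcut','tin','hammer','wrench','screwdriver','screw_jar']:
        for d in find_in(c,n)[:1]: print(c,n,np.round(d['centre'],3),round(d['score'],2),px(d['centre']))
E
```

```text
0.0 [ 0.21461386 -0.53283232  0.2046251 ] [-8.98435301e-04  9.81740379e-01  1.90223597e-01 -6.24593143e-05] 0.09394812490005101
top mallet_head [ 0.614 -0.096 -0.001] 0.94 [272 185]
top mallet_head [ 0.515 -0.303  0.   ] 0.68 [332 214]
top vice [0.598 0.148 0.003] 0.84 [199 189]
top vice_mouth [0.596 0.118 0.046] 0.8 [207 188]
top vice_stop [0.606 0.216 0.014] 0.75 [179 185]
top vice_screw [0.715 0.141 0.026] 0.77 [202 153]
top mallet_handle [ 0.563 -0.456  0.023] 0.77 [377 200]
top offcut [ 0.764 -0.021  0.027] 0.57 [250 139]
top hammer [ 0.768 -0.249  0.026] 0.57 [317 139]
top wrench [ 0.36  -0.338  0.001] 0.57 [342 260]
top screwdriver [0.452 0.394 0.019] 0.85 [124 231]
top screw_jar [0.711 0.332 0.087] 0.88 [140 150]
side mallet_head [ 0.515 -0.3    0.001] 0.92 [323 178]
side mallet_head [ 0.615 -0.105 -0.006] 0.75 [269 191]
side mallet_head [ 0.417 -0.121 -0.   ] 0.62 [311 219]
side vice [0.598 0.15  0.001] 0.84 [219 230]
side vice_mouth [0.598 0.124 0.045] 0.74 [224 218]
side vice_stop [0.606 0.215 0.022] 0.85 [202 236]
side vice_screw [0.715 0.143 0.027] 0.84 [199 204]
side mallet_handle [ 0.556 -0.447  0.02 ] 0.77 [339 152]
side offcut [ 0.758 -0.011  0.029] 0.5 [225 176]
side tin [0.375 0.077 0.053] 0.69 [281 251]
side hammer [ 0.773 -0.243  0.023] 0.79 [267 147]
side wrench [ 0.366 -0.283  0.006] 0.58 [351 202]
side screwdriver [0.444 0.401 0.022] 0.86 [185 307]
side screw_jar [0.7   0.348 0.066] 0.65 [150 233]
```

View pics/top1.png

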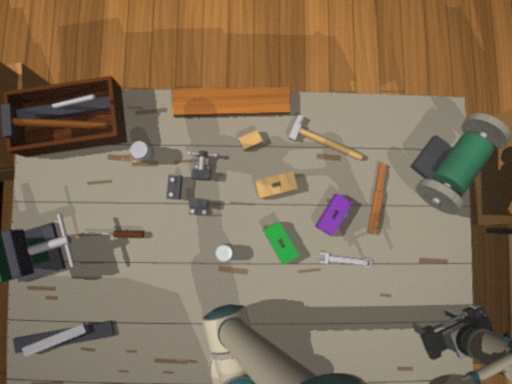

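Three blocks share the head's shape: pale (276,184), green (282,242) and purple (334,214). The small offcut at (250,140) has no hole. I pick the pale one with the mortise and will check it in a crop.

```bash
cat >> h.py <<'E'
def ray(im,px,T,z):
    """pixels -> world points on plane z; T: cam->world"""
    u=cv2.undistortPoints(np.array(px,float).reshape(-1,1,2),im['K'],np.array(im['dist'],float)).reshape(-1,2)
    d=np.c_[u,np.ones(len(u))]@T[:3,:3].T; o=T[:3,3]
    return (o+d*((z-o[2])/d[:,2])[:,None])[:,:2]
def wpose(s):
    from scipy.spatial.transform import Rotation as R
    q=s['ee_rot']; M=np.eye(4); M[:3,:3]=R.from_quat([q[1],q[2],q[3],q[0]]).as_matrix(); M[:3,3]=s['tcp_pos']; return M
E
python3 - <<'E'
from h import *
im=eyes.capture('top'); p=im['pixels']; T=np.linalg.inv(im['world_to_cam'])
cv2.imwrite('pics/crop1.png',cv2.resize(p[120:260,150:350],None,fx=4,fy=4,interpolation=cv2.INTER_CUBIC))
print(T.round(3)); print(eyes.capture('wrist')['hand_eye'].round(3))
hsv=cv2.cvtColor(p,cv2.COLOR_BGR2HSV); print(hsv[184,268],hsv[165,268])
E
```

```text
[[ 8.000e-03 -9.970e-01  8.100e-02  4.850e-01]
 [-9.990e-01 -1.100e-02 -3.100e-02  1.000e-03]
 [ 3.200e-02 -8.100e-02 -9.960e-01  1.212e+00]
 [ 0.000e+00  0.000e+00  0.000e+00  1.000e+00]]
[[ 0.    -0.973 -0.229  0.067]
 [ 1.     0.     0.     0.   ]
 [-0.    -0.229  0.973 -0.18 ]
 [ 0.     0.     0.     1.   ]]
[ 17 121 194] [ 21  44 140]
```

View pics/crop1.png

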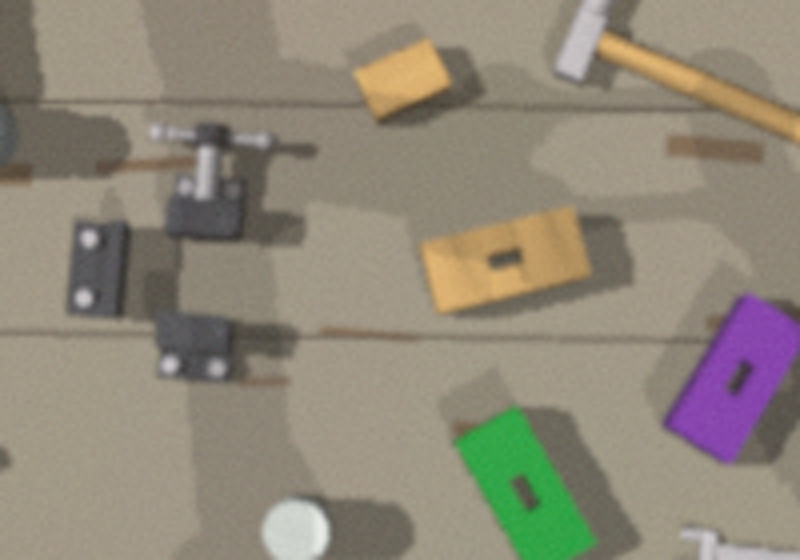

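The crop shows a plain pale block with a mortise at crop (505,258), lying end-on to the vice gap. That confirms the choice. Next I move to a viewing pose.

Emit:
move_arm:
  deltas:
    - {"jaw": 0.32, "tx": 29, "ty": -20, "tz": -8}
    - {"jaw": 0.32, "tx": 29, "ty": -20, "tz": -8}
    - {"jaw": 0.32, "tx": 29, "ty": -20, "tz": -8}
    - {"jaw": 0.32, "tx": 29, "ty": -20, "tz": -8}
    - {"jaw": 0.32, "tx": 29, "ty": -20, "tz": -8}
    - {"jaw": 0.32, "tx": 29, "ty": -20, "tz": -8}
    - {"jaw": 0.32, "tx": 29, "ty": -20, "tz": -8}
    - {"jaw": 0.32, "tx": 29, "ty": -20, "tz": -8}
    - {"jaw": 0.32, "tx": 29, "ty": -20, "tz": -8}
    - {"jaw": 0.32, "tx": 29, "ty": -20, "tz": -8}
    - {"jaw": 0.32, "tx": 29, "ty": -20, "tz": -8}
    - {"jaw": 0.32, "tx": 29, "ty": -20, "tz": -8}

```text
validation failed for argument at $.de...
```

Emit:
move_arm:
  deltas:
    - {"jaw": 0.32, "tx": 29, "ty": -20, "tz": -6}
    - {"jaw": 0.32, "tx": 29, "ty": -20, "tz": -6}
    - {"jaw": 0.32, "tx": 29, "ty": -20, "tz": -6}
    - {"jaw": 0.32, "tx": 29, "ty": -20, "tz": -6}
    - {"jaw": 0.32, "tx": 29, "ty": -20, "tz": -6}
    - {"jaw": 0.32, "tx": 29, "ty": -20, "tz": -6}
    - {"jaw": 0.32, "tx": 29, "ty": -20, "tz": -6}
    - {"jaw": 0.32, "tx": 29, "ty": -20, "tz": -6}

```text
validation failed for argument at $.de...
```

Emit:
move_arm:
  deltas:
    - {"jaw": 0.32, "twist": -7}
    - {"jaw": 0.32, "twist": -7}
    - {"jaw": 0.32, "twist": -7}
    - {"jaw": 0.32, "twist": -7}
    - {"jaw": 0.32, "twist": -7}
    - {"jaw": 0.32, "twist": -7}
    - {"jaw": 0.32, "twist": -7}
    - {"jaw": 0.32, "twist": -7}
    - {"jaw": 0.32, "twist": -7}
    - {"jaw": 0.32, "twist": -7}
    - {"jaw": 0.32}
    - {"jaw": 0.32}

```text
validation failed for argument at $.de...
```

```bash
cat >> h.py <<'E'
def look(name):
    s=read_state(); im=eyes.capture('wrist'); cv2.imwrite(f'pics/{name}.png',im['pixels'])
    M=wpose(s); T=M@im['hand_eye']
    print('t',s['clock'],'tcp',np.round(s['tcp_pos'],4),'txang',np.degrees(np.arctan2(M[1,0],M[0,0])).round(2),'w',round(s['gripper_width'],4))
    return s,im,T
def head(im,T,z=0.04):
    hsv=cv2.cvtColor(im['pixels'],cv2.COLOR_BGR2HSV)
    m=cv2.inRange(hsv,(10,95,110),(25,255,255)); m=cv2.morphologyEx(m,cv2.MORPH_OPEN,np.ones((5,5)))
    for c in cv2.findContours(m,cv2.RETR_EXTERNAL,cv2.CHAIN_APPROX_NONE)[0]:
        if cv2.contourArea(c)<800: continue
        w=ray(im,c.reshape(-1,2),T,z).astype(np.float32); (cx,cy),(a,b),_=rc=cv2.minAreaRect(w*1000)
        B=cv2.boxPoints(rc); e=max([B[1]-B[0],B[2]-B[1]],key=np.linalg.norm); e=e*np.sign(e[1])
        print('rect c',round(cx,1),round(cy,1),'size',round(a,1),round(b,1),'ang',np.degrees(np.arctan2(e[1],e[0])).round(2),'px',cv2.boundingRect(c))
E
python3 - <<'E'
from h import *
s,im,T=look('w1'); head(im,T)
for n in ['mallet_head','vice','vice_mouth','vice_stop','vice_screw']:
    for d in mark_of('wrist',n)[:1]: print(n,np.round(d['centre'],4),round(d['score'],2))
E
```

```text
t 1.4 tcp [ 0.2148 -0.5334  0.2055] txang 21.93 w 0.0942
```

View pics/w1.png

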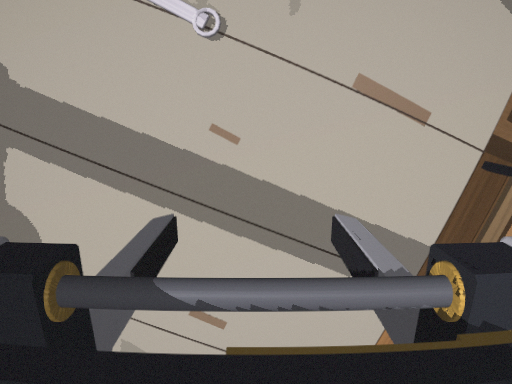

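Emit:
move_arm:
  deltas:
    - {"jaw": 0.32, "tx": 29, "ty": -17, "tz": -12, "twist": 0}
    - {"jaw": 0.32, "tx": 29, "ty": -17, "tz": -12, "twist": 0}
    - {"jaw": 0.32, "tx": 29, "ty": -17, "tz": -12, "twist": 0}
    - {"jaw": 0.32, "tx": 29, "ty": -17, "tz": -12, "twist": 0}
    - {"jaw": 0.32, "tx": 29, "ty": -17, "tz": -12, "twist": 0}
    - {"jaw": 0.32, "tx": 29, "ty": -17, "tz": -12, "twist": 0}
    - {"jaw": 0.32, "tx": 29, "ty": -17, "tz": -12, "twist": 0}
    - {"jaw": 0.32, "tx": 29, "ty": -17, "tz": -12, "twist": 0}
    - {"jaw": 0.32, "tx": 29, "ty": -17, "tz": -12, "twist": 0}
    - {"jaw": 0.32, "tx": 29, "ty": -17, "tz": -12, "twist": 0}
    - {"jaw": 0.32, "tx": 29, "ty": -17, "tz": -12, "twist": 0}
    - {"jaw": 0.32, "tx": 29, "ty": -17, "tz": -12, "twist": 0}

```text
clock: 2.7
tcp_pos: [0.4621, -0.2126, 0.3503]
ee_rot: [0.0, 0.982, 0.19, 0.0]
wrist_force: [0.4, -0.5, 0.6]
gripper_width: 0.0304
grip_force: 0.0
```

Emit:
move_arm:
  deltas:
    - {"jaw": 0.32, "tx": 33, "ty": -11, "tz": 0, "twist": 0}
    - {"jaw": 0.32, "tx": 33, "ty": -11, "tz": 0, "twist": 0}
    - {"jaw": 0.32, "tx": 33, "ty": -11, "tz": 0, "twist": 0}
    - {"jaw": 0.32, "tx": 33, "ty": -11, "tz": 0, "twist": 0}
    - {"jaw": 0.32, "tx": 33, "ty": -11, "tz": 0, "twist": 0}
    - {"jaw": 0.32, "tx": 0, "ty": 0, "tz": 0, "twist": -7}
    - {"jaw": 0.32, "tx": 0, "ty": 0, "tz": 0, "twist": -7}
    - {"jaw": 0.32, "tx": 0, "ty": 0, "tz": 0, "twist": -7}
    - {"jaw": 0.32, "tx": 0, "ty": 0, "tz": 0, "twist": -7}
    - {"jaw": 0.32, "tx": 0, "ty": 0, "tz": 0, "twist": -7}
    - {"jaw": 0.32, "tx": 0, "ty": 0, "tz": 0, "twist": -7}
    - {"jaw": 0.32, "tx": 0, "ty": 0, "tz": 0, "twist": -7}

```text
clock: 3.7
tcp_pos: [0.5939, -0.1015, 0.3494]
ee_rot: [-0.0, 0.813, 0.583, -0.0]
wrist_force: [-0.3, -0.0, 0.4]
gripper_width: 0.0302
grip_force: 0.0
```

Emit:
move_arm:
  deltas:
    - {"jaw": 0.32, "tx": 0, "ty": 0, "tz": 0, "twist": -7}
    - {"jaw": 0.32, "tx": 0, "ty": 0, "tz": 0, "twist": -7}
    - {"jaw": 0.32, "tx": 0, "ty": 0, "tz": 0, "twist": -7}
    - {"jaw": 0.32, "tx": 0, "ty": 0, "tz": 0, "twist": 0}
    - {"jaw": 0.32, "tx": 0, "ty": 0, "tz": 0, "twist": 0}

```text
clock: 4.12
tcp_pos: [0.5939, -0.1015, 0.3494]
ee_rot: [0.0, 0.696, 0.718, -0.0]
wrist_force: [0.7, -0.3, -0.9]
gripper_width: 0.0299
grip_force: 0.0
```

```bash
python3 - <<'E'
from h import *
s,im,T=look('w2'); head(im,T)
for n in ['mallet_head','vice','vice_mouth','vice_stop','vice_screw']:
    for d in mark_of('wrist',n)[:1]: print(n,np.round(d['centre'],4),round(d['score'],2))
E
```

```text
t 4.1167 tcp [ 0.5939 -0.1015  0.3494] txang 91.76 w 0.0299
rect c 655.0 -419.6 size 774.9 95.3 ang 1.71 px (80, 305, 404, 50)
rect c 614.5 -104.0 size 59.0 129.4 ang 104.54 px (240, 123, 52, 81)
rect c 764.5 -17.1 size 43.4 68.2 ang 115.28 px (347, 85, 38, 49)
rect c 940.3 -72.6 size 180.8 467.2 ang 100.44 px (415, 0, 97, 275)
mallet_head [ 0.4225 -0.1211  0.0027] 0.75
```

View pics/w2.png

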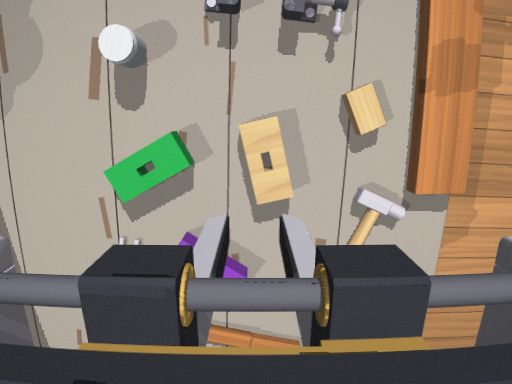

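The wrist picture shows the pale head at pixel (266,160), with a rectangle fit of 129x59 mm. The vice jaws show at the top edge (222,5) and (300,8), so I move forward to see the whole vice.

Emit:
move_arm:
  deltas:
    - {"jaw": 0.32, "tx": 35, "ty": 0, "tz": 0, "twist": 0}
    - {"jaw": 0.32, "tx": 35, "ty": 0, "tz": 0, "twist": 0}
    - {"jaw": 0.32, "tx": 35, "ty": 0, "tz": 0, "twist": 0}
    - {"jaw": 0.32, "tx": 35, "ty": 0, "tz": 0, "twist": 0}
    - {"jaw": 0.32, "tx": 0, "ty": 0, "tz": 0, "twist": 0}
    - {"jaw": 0.32, "tx": 0, "ty": 0, "tz": 0, "twist": 0}

```text
clock: 4.92
tcp_pos: [0.589, 0.0399, 0.3496]
ee_rot: [0.0, 0.694, 0.72, -0.0]
wrist_force: [-0.1, -0.7, -0.2]
gripper_width: 0.0298
grip_force: 0.0
```

```bash
python3 - <<'E'
from h import *
s,im,T=look('w3'); head(im,T)
np.savez('w3.npz',T=T,K=im['K'],dist=im['dist'])
for n in ['vice','vice_mouth','vice_stop','vice_screw']:
    for d in mark_of('wrist',n)[:1]: print(n,np.round(d['centre'],4),round(d['score'],2))
cv2.imwrite('pics/w3c.png',cv2.resize(im['pixels'][:200,130:400],None,fx=2.9,fy=2.9))
E
```

```text
t 4.9167 tcp [0.589  0.0399 0.3496] txang 92.09 w 0.0298
rect c 652.3 -278.6 size 775.5 95.5 ang 2.08 px (80, 305, 404, 50)
rect c 608.2 -77.1 size 60.2 94.5 ang 103.8 px (241, 201, 40, 57)
rect c 950.2 77.6 size 197.5 460.9 ang 92.44 px (407, 0, 105, 275)
vice_stop [0.5998 0.211  0.0228] 0.77
vice_screw [0.7169 0.1389 0.021 ] 0.63
```

View pics/w3c.png

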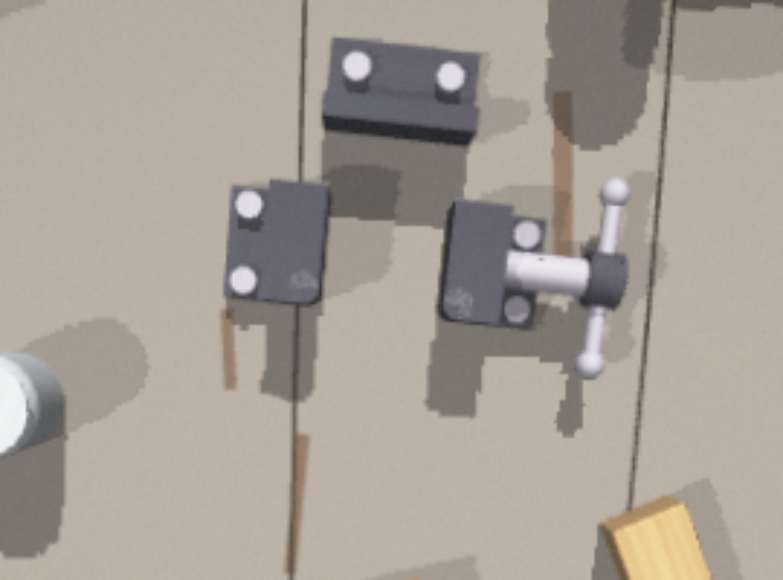

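```bash
python3 - <<'E'
import numpy as np,cv2
from scipy.optimize import least_squares
f=np.load('w3.npz'); W=np.linalg.inv(f['T']); K=f['K']; D=f['dist'].astype(float)
P=[((614,191),(48,-117.5,26)),((590,364),(-48,-117.5,26)),((326,95),(65,40,38)),((478,106),(65,-40,38)),((323,128),(65,40,0)),((474,142),(65,-40,0)),((270,181),(30,62.5,45)),((511,206),(30,-62.5,45))]
px=np.array([p[0] for p in P])/2.9+[130,0]; V=np.array([p[1] for p in P])/1000
def proj(v,q):
    c,s=np.cos(q[2]),np.sin(q[2]); w=v@np.array([[c,-s,0],[s,c,0],[0,0,1]]).T+[q[0],q[1],0]
    return cv2.projectPoints(w,cv2.Rodrigues(W[:3,:3])[0],W[:3,3],K,D)[0].reshape(-1,2)
s=least_squares(lambda q:(proj(V,q)-px).ravel(),[.6,.15,1.5],loss='soft_l1')
print(s.x[:2]*1000,np.degrees(s.x[2])); print(((proj(V,s.x)-px)*2.9).round(1).tolist())
t=np.array([(x,y,z) for z in (45,0) for x in (30,-22) for y in (32.5,-32.5)])/1000
print(((proj(t,s.x)-[130,0])*2.9).round().tolist())
E
```

```text
[600.384313   151.65155916] 86.01498829700641
[[1.6, -5.9], [-1.2, 2.5], [-3.9, 15.2], [0.2, 22.2], [1.7, -1.2], [-4.7, 1.4], [0.4, -6.9], [4.1, -4.2]]
[[329.0, 180.0], [457.0, 195.0], [319.0, 285.0], [444.0, 299.0], [332.0, 194.0], [448.0, 207.0], [323.0, 289.0], [437.0, 302.0]]
```

Emit:
move_arm:
  deltas:
    - {"jaw": 0.32, "tx": -32.5, "ty": 5.5, "tz": 0, "twist": 0}
    - {"jaw": 0.32, "tx": -32.5, "ty": 5.5, "tz": 0, "twist": 0}
    - {"jaw": 0.32, "tx": -32.5, "ty": 5.5, "tz": 0, "twist": 0}
    - {"jaw": 0.32, "tx": -32.5, "ty": 5.5, "tz": 0, "twist": 0}
    - {"jaw": 0.32, "tx": -32.5, "ty": 5.5, "tz": 0, "twist": 0}
    - {"jaw": 0.32, "tx": -32.5, "ty": 5.5, "tz": 0, "twist": 0}
    - {"jaw": 0.32, "tx": -32.5, "ty": 5.5, "tz": 0, "twist": 0}
    - {"jaw": 0.32, "tx": 0, "ty": 0, "tz": 30, "twist": -6.2}
    - {"jaw": 0.32, "tx": 0, "ty": 0, "tz": 30, "twist": -6.2}
    - {"jaw": 0.32, "tx": 0, "ty": 0, "tz": 35, "twist": 0}
    - {"jaw": 0.32, "tx": 0, "ty": 0, "tz": 35, "twist": 0}
    - {"jaw": 0.32, "tx": 0, "ty": 0, "tz": 35, "twist": 0}

```text
clock: 6.17
tcp_pos: [0.6348, -0.1893, 0.183]
ee_rot: [0.0, 0.614, 0.789, -0.0]
wrist_force: [-0.4, -0.6, 0.1]
gripper_width: 0.0295
grip_force: 0.0
```

Emit:
move_arm:
  deltas:
    - {"jaw": 0.32, "tx": 0, "ty": 0, "tz": 35, "twist": 0}
    - {"jaw": 0.32, "tx": 0, "ty": 0, "tz": 35, "twist": 0}
    - {"jaw": 0.32, "tx": 0, "ty": 0, "tz": 30, "twist": 0}
    - {"jaw": 0.32, "tx": 0, "ty": 0, "tz": 0, "twist": 0}
    - {"jaw": 0.32, "tx": 0, "ty": 0, "tz": 0, "twist": 0}

```text
clock: 6.58
tcp_pos: [0.6341, -0.1884, 0.0831]
ee_rot: [-0.002, 0.614, 0.789, -0.001]
wrist_force: [0.7, -0.3, -0.1]
gripper_width: 0.03
grip_force: 0.0
```

```bash
python3 - <<'E'
from h import *
s,im,T=look('w4'); head(im,T)
E
```

```text
t 6.5833 tcp [ 0.6341 -0.1884  0.0831] txang 104.25 w 0.03
rect c 664.9 -308.4 size 306.9 14.5 ang 14.35 px (80, 337, 348, 18)
rect c 763.8 -27.4 size 43.2 55.5 ang 114.28 px (456, 0, 56, 81)
rect c 615.6 -107.9 size 59.9 120.1 ang 104.37 px (211, 0, 90, 179)
```

View pics/w4.png

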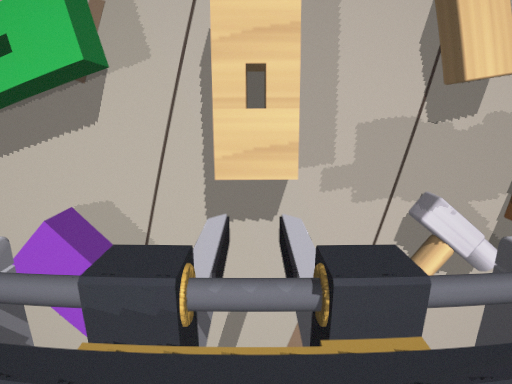

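The head's rear end is at pixel (256,179), square to the fingers and centred on them, and nothing is in the way. I lower the fingers and push.

Emit:
move_arm:
  deltas:
    - {"jaw": 0.32, "tx": 0, "ty": 1, "tz": 25, "twist": 0}
    - {"jaw": 0.32, "tx": 0, "ty": 1, "tz": 25, "twist": 0}
    - {"jaw": 0.32, "tx": 0, "ty": 0, "tz": 21, "twist": 0}
    - {"jaw": 0.32, "tx": 0, "ty": 0, "tz": 0, "twist": 0}
    - {"jaw": 0.32, "tx": 0, "ty": 0, "tz": 0, "twist": 0}

```text
clock: 7.05
tcp_pos: [0.6383, -0.1879, 0.0152]
ee_rot: [0.001, 0.614, 0.79, 0.0]
wrist_force: [-0.8, -0.3, -0.0]
gripper_width: 0.0302
grip_force: 0.0
```

Emit:
move_arm:
  deltas:
    - {"jaw": 0.32, "tx": 6, "ty": 0, "tz": 0, "twist": 0}
    - {"jaw": 0.32, "tx": 5, "ty": 0, "tz": 0, "twist": 0}
    - {"jaw": 0.32, "tx": 4, "ty": 0, "tz": 0, "twist": 0}
    - {"jaw": 0.32, "tx": 5, "ty": 0, "tz": 0, "twist": 0}
    - {"jaw": 0.32, "tx": 6, "ty": 0, "tz": 0, "twist": 0}
    - {"jaw": 0.32, "tx": 6, "ty": 0, "tz": 0, "twist": 0}
    - {"jaw": 0.32, "tx": 6, "ty": 0, "tz": 0, "twist": 0}
    - {"jaw": 0.32, "tx": 6, "ty": 0, "tz": 0, "twist": 0}
    - {"jaw": 0.32, "tx": 6, "ty": 0, "tz": 0, "twist": 0}
    - {"jaw": 0.32, "tx": 0, "ty": 0, "tz": 0, "twist": 0}

```text
clock: 7.88
tcp_pos: [0.6239, -0.1367, 0.0131]
ee_rot: [-0.001, 0.613, 0.79, 0.0]
wrist_force: [-0.1, 0.4, 0.6]
gripper_width: 0.0303
grip_force: 0.3
```

```bash
python3 - <<'E'
from h import *
s,im,T=look('w5'); head(im,T)
im=eyes.capture('top'); head(im,np.linalg.inv(im['world_to_cam']))
E
```

```text
t 7.8833 tcp [ 0.6239 -0.1367  0.0131] txang 104.36 w 0.0303
rect c 640.9 -198.8 size 210.0 9.9 ang 14.37 px (81, 337, 347, 18)
rect c 605.9 -75.2 size 60.1 109.5 ang 104.3 px (181, 0, 133, 230)
rect c 1044.2 -65.1 size 494.7 1870.9 ang 91.76 px (0, 0, 512, 129)
```

Emit:
move_arm:
  deltas:
    - {"jaw": 0.32, "tx": 7, "ty": 0, "tz": 0, "twist": 0}
    - {"jaw": 0.32, "tx": 7, "ty": 0, "tz": 0, "twist": 0}
    - {"jaw": 0.32, "tx": 7, "ty": 0, "tz": 0, "twist": 0}
    - {"jaw": 0.32, "tx": 6.7, "ty": -1.85, "tz": 0, "twist": 1.525}
    - {"jaw": 0.32, "tx": 6.7, "ty": -1.85, "tz": 0, "twist": 1.525}
    - {"jaw": 0.32, "tx": 6.7, "ty": -1.85, "tz": 0, "twist": 1.525}
    - {"jaw": 0.32, "tx": 6.7, "ty": -1.85, "tz": 0, "twist": 1.525}
    - {"jaw": 0.32, "tx": 6.7, "ty": -1.85, "tz": 0, "twist": 1.525}
    - {"jaw": 0.32, "tx": 6.7, "ty": -1.85, "tz": 0, "twist": 1.525}
    - {"jaw": 0.32, "tx": 0, "ty": 0, "tz": 0, "twist": 0}

```text
clock: 8.82
tcp_pos: [0.6, -0.0789, 0.0131]
ee_rot: [-0.001, 0.674, 0.738, -0.0]
wrist_force: [0.2, -0.0, -0.7]
gripper_width: 0.0301
grip_force: 0.0
```

```bash
python3 - <<'E'
from h import *
s,im,T=look('w6'); head(im,T)
E
```

```text
t 8.8167 tcp [ 0.6    -0.0789  0.0131] txang 95.2 w 0.0301
rect c 606.9 -142.7 size 209.9 10.0 ang 5.26 px (81, 337, 347, 18)
rect c 592.5 -14.9 size 60.4 108.9 ang 95.09 px (184, 0, 131, 229)
```

Emit:
move_arm:
  deltas:
    - {"jaw": 0.32, "tx": 7.1, "ty": -1.85, "tz": 0, "twist": 1.52}
    - {"jaw": 0.32, "tx": 7.1, "ty": -1.85, "tz": 0, "twist": 1.52}
    - {"jaw": 0.32, "tx": 7.1, "ty": -1.85, "tz": 0, "twist": 1.52}
    - {"jaw": 0.32, "tx": 7.1, "ty": -1.85, "tz": 0, "twist": 1.52}
    - {"jaw": 0.32, "tx": 7.1, "ty": -1.85, "tz": 0, "twist": 1.52}
    - {"jaw": 0.32, "tx": 7.1, "ty": -1.85, "tz": 0, "twist": 1.52}
    - {"jaw": 0.32, "tx": 0, "ty": 0, "tz": 0, "twist": 0}
    - {"jaw": 0.32, "tx": -10, "ty": 0, "tz": 0, "twist": 0}
    - {"jaw": 0.32, "tx": 0, "ty": 0, "tz": -30, "twist": 0}
    - {"jaw": 0.32, "tx": 0, "ty": 0, "tz": -30, "twist": 0}
    - {"jaw": 0.32, "tx": 0, "ty": 0, "tz": -30, "twist": 0}
    - {"jaw": 0.32, "tx": 0, "ty": 0, "tz": -30, "twist": 0}

```text
clock: 9.87
tcp_pos: [0.5885, -0.0498, 0.1347]
ee_rot: [-0.0, 0.731, 0.682, -0.0]
wrist_force: [0.4, -0.2, -1.0]
gripper_width: 0.0299
grip_force: 0.0
```

Emit:
move_arm:
  deltas:
    - {"jaw": 0.32, "tx": 20, "ty": 0, "tz": -30, "twist": 0}
    - {"jaw": 0.32, "tx": 20, "ty": 0, "tz": -30, "twist": 0}
    - {"jaw": 0.32, "tx": 20, "ty": 0, "tz": -30, "twist": 0}
    - {"jaw": 0.32, "tx": 0, "ty": 0, "tz": 0, "twist": 0}
    - {"jaw": 0.32, "tx": 0, "ty": 0, "tz": 0, "twist": 0}

```text
clock: 10.28
tcp_pos: [0.594, 0.0109, 0.2255]
ee_rot: [0.002, 0.73, 0.683, 0.001]
wrist_force: [-0.5, -0.1, -0.2]
gripper_width: 0.0299
grip_force: 0.0
```

```bash
python3 - <<'E'
from h import *
s,im,T=look('w7'); head(im,T)
np.savez('w7.npz',T=T,K=im['K'],dist=im['dist'])
cv2.imwrite('pics/w7c.png',cv2.resize(im['pixels'][:260,100:420],None,fx=2.3,fy=2.3,interpolation=cv2.INTER_CUBIC))
E
```

```text
t 10.2833 tcp [0.594  0.0109 0.2255] txang 86.16 w 0.0299
rect c 580.1 -234.2 size 24.1 503.4 ang 175.87 px (80, 337, 348, 18)
rect c 760.3 -11.7 size 45.9 74.9 ang 116.03 px (362, 152, 55, 63)
rect c 591.7 36.9 size 127.9 59.8 ang 85.03 px (223, 95, 52, 111)
rect c 891.4 25.4 size 77.0 343.9 ang 92.35 px (457, 0, 55, 275)
```

View pics/w7c.png

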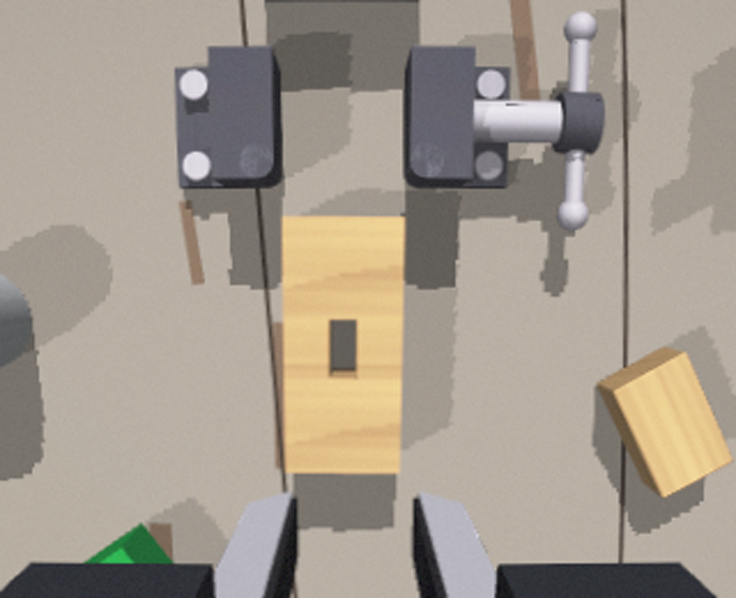

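The picture shows the head (282–406 px wide) lined up with the gap between the jaws, within about 1 mm and 1°. I go back down behind it and push straight in.

Emit:
move_arm:
  deltas:
    - {"jaw": 0.32, "tx": -20, "ty": -1.4, "tz": 20, "twist": 0}
    - {"jaw": 0.32, "tx": -20, "ty": -1.3, "tz": 25, "twist": 0}
    - {"jaw": 0.32, "tx": -20, "ty": -1.3, "tz": 25, "twist": 0}
    - {"jaw": 0.32, "tx": 0, "ty": 0, "tz": 30, "twist": 0}
    - {"jaw": 0.32, "tx": 0, "ty": 0, "tz": 30, "twist": 0}
    - {"jaw": 0.32, "tx": 0, "ty": 0, "tz": 30, "twist": 0}
    - {"jaw": 0.32, "tx": 0, "ty": 0, "tz": 30, "twist": 0}
    - {"jaw": 0.32, "tx": 0, "ty": 0, "tz": 20, "twist": 0}
    - {"jaw": 0.32, "tx": 0, "ty": 0, "tz": 0, "twist": 0}
    - {"jaw": 0.32, "tx": 0, "ty": 0, "tz": 0, "twist": 0}

```text
clock: 11.17
tcp_pos: [0.5824, -0.0491, 0.0111]
ee_rot: [-0.002, 0.731, 0.682, -0.002]
wrist_force: [-0.8, 0.2, 0.5]
gripper_width: 0.0302
grip_force: 0.0
```

Emit:
move_arm:
  deltas:
    - {"jaw": 0.32, "tx": 0, "ty": 3.3, "tz": 0, "twist": 0}
    - {"jaw": 0.32, "tx": 5, "ty": 0, "tz": 0, "twist": 0}
    - {"jaw": 0.32, "tx": 4, "ty": 0, "tz": 0, "twist": 0}
    - {"jaw": 0.32, "tx": 4, "ty": 0, "tz": 0, "twist": 0}
    - {"jaw": 0.32, "tx": 5, "ty": 0, "tz": 0, "twist": 0}
    - {"jaw": 0.32, "tx": 6, "ty": 0, "tz": 0, "twist": 0}
    - {"jaw": 0.32, "tx": 6, "ty": 0, "tz": 0, "twist": 0}
    - {"jaw": 0.32, "tx": 6, "ty": 0, "tz": 0, "twist": 0}
    - {"jaw": 0.32, "tx": 6, "ty": 0, "tz": 0, "twist": 0}
    - {"jaw": 0.32, "tx": 6, "ty": 0, "tz": 0, "twist": 0}
    - {"jaw": 0.32, "tx": 6, "ty": 0, "tz": 0, "twist": 0}
    - {"jaw": 0.32, "tx": 0, "ty": 0, "tz": 0, "twist": 0}

```text
clock: 12.17
tcp_pos: [0.5914, 0.0071, 0.0132]
ee_rot: [-0.001, 0.731, 0.683, 0.0]
wrist_force: [0.1, -0.2, -0.4]
gripper_width: 0.0298
grip_force: 0.0
```

Emit:
move_arm:
  deltas:
    - {"jaw": 0.32, "tx": 5, "ty": 0, "tz": 0, "twist": 0}
    - {"jaw": 0.32, "tx": 6, "ty": 0, "tz": 0, "twist": 0}
    - {"jaw": 0.32, "tx": 6, "ty": 0, "tz": 0, "twist": 0}
    - {"jaw": 0.32, "tx": 6, "ty": 0, "tz": 0, "twist": 0}
    - {"jaw": 0.32, "tx": 6, "ty": 0, "tz": 0, "twist": 0}
    - {"jaw": 0.32, "tx": 6, "ty": 0, "tz": 0, "twist": 0}
    - {"jaw": 0.32, "tx": 0, "ty": 0, "tz": 0, "twist": 0}

```text
clock: 12.75
tcp_pos: [0.5938, 0.042, 0.0132]
ee_rot: [-0.001, 0.731, 0.683, 0.0]
wrist_force: [-0.2, 0.5, 0.0]
gripper_width: 0.0302
grip_force: 0.0
```

Expected final TCP y is about 0.077, so the last stretch is slow.

Emit:
move_arm:
  deltas:
    - {"jaw": 0.32, "tx": 5, "ty": 0, "tz": 0, "twist": 0}
    - {"jaw": 0.32, "tx": 5, "ty": 0, "tz": 0, "twist": 0}
    - {"jaw": 0.32, "tx": 5, "ty": 0, "tz": 0, "twist": 0}
    - {"jaw": 0.32, "tx": 5, "ty": 0, "tz": 0, "twist": 0}
    - {"jaw": 0.32, "tx": 5, "ty": 0, "tz": 0, "twist": 0}
    - {"jaw": 0.32, "tx": 3, "ty": 0, "tz": 0, "twist": 0}
    - {"jaw": 0.32, "tx": 2, "ty": 0, "tz": 0, "twist": 0}
    - {"jaw": 0.32, "tx": 0, "ty": 0, "tz": 0, "twist": 0}

```text
clock: 13.42
tcp_pos: [0.5962, 0.0708, 0.0135]
ee_rot: [-0.0, 0.731, 0.682, 0.0]
wrist_force: [-0.5, 0.3, 0.1]
gripper_width: 0.0299
grip_force: 0.0
```

Emit:
move_arm:
  deltas:
    - {"jaw": 0.32, "tx": 1, "ty": 0, "tz": 0, "twist": 0}
    - {"jaw": 0.32, "tx": 1, "ty": 0, "tz": 0, "twist": 0}
    - {"jaw": 0.32, "tx": 0, "ty": 0, "tz": 0, "twist": 0}

```text
clock: 13.67
tcp_pos: [0.5964, 0.072, 0.0136]
ee_rot: [0.0, 0.731, 0.682, 0.0]
wrist_force: [0.1, -1.5, 0.6]
gripper_width: 0.0301
grip_force: 0.6
```

Emit:
move_arm:
  deltas:
    - {"jaw": 0.32, "tx": 1, "ty": 0, "tz": 0, "twist": 0}
    - {"jaw": 0.32, "tx": 1, "ty": 0, "tz": 0, "twist": 0}
    - {"jaw": 0.32, "tx": 0, "ty": 0, "tz": 0, "twist": 0}

```text
clock: 13.92
tcp_pos: [0.5966, 0.074, 0.0136]
ee_rot: [0.0, 0.731, 0.682, 0.0]
wrist_force: [-0.4, -2.9, 1.4]
gripper_width: 0.0301
grip_force: 0.9
```

Emit:
move_arm:
  deltas:
    - {"jaw": 0.32, "tx": 1, "ty": 0, "tz": 0, "twist": 0}
    - {"jaw": 0.32, "tx": 1, "ty": 0, "tz": 0, "twist": 0}
    - {"jaw": 0.32, "tx": 0, "ty": 0, "tz": 0, "twist": 0}

```text
clock: 14.17
tcp_pos: [0.5967, 0.0752, 0.0136]
ee_rot: [0.001, 0.731, 0.683, -0.001]
wrist_force: [0.1, -4.5, 1.0]
gripper_width: 0.0298
grip_force: 2.5
```

Emit:
move_arm:
  deltas:
    - {"jaw": 0.32, "tx": 1, "ty": 0, "tz": 0, "twist": 0}
    - {"jaw": 0.32, "tx": 1, "ty": 0, "tz": 0, "twist": 0}
    - {"jaw": 0.32, "tx": 0, "ty": 0, "tz": 0, "twist": 0}

```text
clock: 14.42
tcp_pos: [0.5969, 0.0753, 0.0136]
ee_rot: [0.002, 0.73, 0.683, -0.002]
wrist_force: [-0.7, -10.1, 2.3]
gripper_width: 0.0299
grip_force: 5.1
```

The force rises to 10 N while the TCP stalls at y = 0.075, which means the head is on the stop. I retreat and check.

Emit:
move_arm:
  deltas:
    - {"jaw": 0.32, "tx": -8, "ty": 0, "tz": 0, "twist": 0}
    - {"jaw": 0.32, "tx": -12, "ty": 0, "tz": 0, "twist": 0}
    - {"jaw": 0.32, "tx": -10, "ty": 0, "tz": 0, "twist": 0}
    - {"jaw": 0.32, "tx": 0, "ty": 0, "tz": -30, "twist": 0}
    - {"jaw": 0.32, "tx": 0, "ty": 0, "tz": -30, "twist": 0}
    - {"jaw": 0.32, "tx": 0, "ty": 0, "tz": -30, "twist": 0}
    - {"jaw": 0.32, "tx": 0, "ty": 0, "tz": -30, "twist": 0}
    - {"jaw": 0.32, "tx": 20, "ty": 0, "tz": -30, "twist": 0}
    - {"jaw": 0.32, "tx": 30, "ty": 0, "tz": -30, "twist": 0}
    - {"jaw": 0.32, "tx": 30, "ty": 0, "tz": -30, "twist": 0}
    - {"jaw": 0.32, "tx": 0, "ty": 0, "tz": 0, "twist": 0}
    - {"jaw": 0.32, "tx": 0, "ty": 0, "tz": 0, "twist": 0}

```text
clock: 15.42
tcp_pos: [0.6009, 0.128, 0.2242]
ee_rot: [0.001, 0.73, 0.683, 0.002]
wrist_force: [-0.3, -1.0, -0.5]
gripper_width: 0.0301
grip_force: 0.0
```

```bash
python3 - <<'E'
from h import *
s,im,T=look('w8'); head(im,T)
cv2.imwrite('pics/w8c.png',cv2.resize(im['pixels'][:260,100:420],None,fx=2.3,fy=2.3,interpolation=cv2.INTER_CUBIC))
E
```

```text
t 15.4167 tcp [0.6009 0.128  0.2242] txang 86.18 w 0.0301
rect c 586.9 -115.6 size 24.0 501.0 ang 176.0 px (80, 337, 348, 18)
rect c 886.7 -111.0 size 69.6 57.9 ang 89.68 px (443, 305, 41, 43)
rect c 595.0 105.1 size 36.9 58.5 ang 176.12 px (224, 178, 50, 31)
rect c 597.1 146.6 size 29.3 58.8 ang 176.07 px (223, 146, 51, 26)
rect c 600.8 189.2 size 49.4 58.8 ang 175.99 px (223, 99, 52, 45)
rect c 893.0 109.7 size 87.0 278.7 ang 92.44 px (450, 57, 62, 218)
```

View pics/w8c.png

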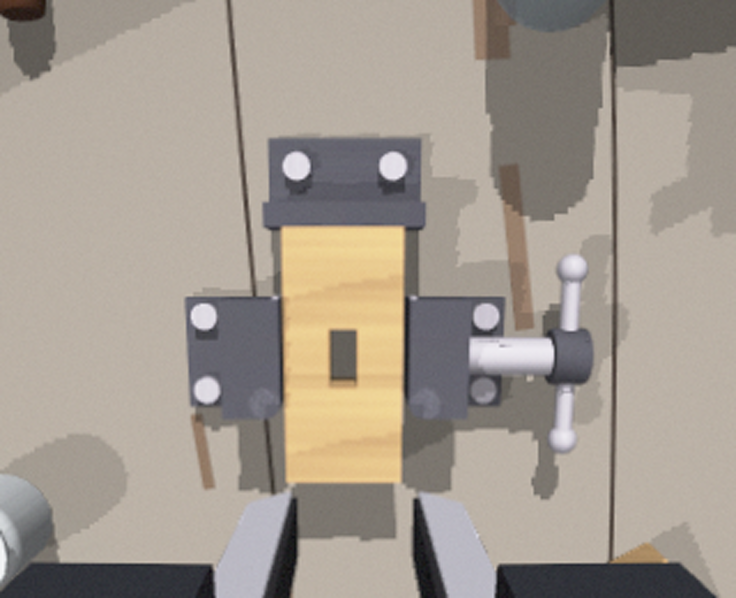

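The head sits between the jaws at crop (343,355), straight along the gap. Its leading end butts against the stop plate at crop row 226, and the fingers are clear of it.

```bash
python3 -c "
from h import *
print(r.finish_job())"
```

```text
the job is handed in; nothing more can be done
None
```

The mallet head was pushed end first between the vice jaws until it butted against the stop; the arm then backed clear and I handed the job in at about 15 s of the 64 s allowed (the hand-in gave no verdict).

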